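# Clear the spill board and tuck the splash strip under its lap plate

### The job

Hold the scraper block and sweep the three black plastic chips off the white spill board into the gutter along its front, without touching them with the fingers, then stand the block back on the bench. Then take the aluminium splash strip by its upstand, lay its flange on the board and slide the front edge about 3 cm in under the lap plate along the strip's whole width, without lifting the plate, and finish still gripping the strip and pressing it down flat on the board with about 10 N. Leave the other things on the bench where they are.

Things in the scene. Friction and masses are not known exactly. Their poses are not given: they have to be found in the camera images.
- board: fixed white plastic board, flat top 30 mm above bench (x -120..65, y -80..80 mm; open area x -120..-8). Origin: bench level, under the middle of the lap plate's front edge; x towards the hinge, away from the robot, y left along the edge, z up; yaw within 0.2. Gutter along its front: inside x -161..-120, y -76..76 mm, floor 5 mm above bench, wall top 20 mm
- lap (a joint): hinge of the lap plate, rad: 0 = lying down as found, grows as its front edge is lifted (it lifts at a touch of under 1 N and falls back by its weight)
- lap_edge (a point): middle of the lower front edge of the aluminium lap plate: 150 mm wide, 3 mm thick, 50 mm back to its hinge. Flat underside 7 mm above the board's top; an upturned lead-in lip, 8 mm long, rising about 6 mm, stands in front of this edge. Under the plate a stop stands 48 mm behind the edge. Axes as the board's
- strip_upstand (a point): middle of the upstand of the loose aluminium strip (about 200 g): flat flange 85 mm deep (x) x 100 wide (y) x 4 thick with a boxed upstand along its back edge, 10 mm thick, 100 wide, 65 high overall. Point: 32.5 mm above the flange's underside; x points to the front edge, 80 mm ahead; z up. Best gripped in its upper half. Starts flat, upstand towards the robot, yaw within 0.25
- strip_corner_left (a point): left front corner of the strip's flange, on its underside (80 mm ahead of and 50 mm left of the upstand's middle)
- strip_corner_right (a point): right front corner of the strip's flange, on its underside
- scraper_mid (a point): middle of the loose scraper block standing on the bench (about 150 g): steel shoe 110 x 28 x 10 mm under a wooden grip 100 x 24 mm, 60 mm high overall. Point: 30 mm above its underside; x along its length, y across its thickness, z up. Best gripped in its upper half. Its length starts along world y within 0.25 rad
- chip1: loose broken-off black plastic chip (12 g), about 20 x 17 x 10 mm, lying on the board's open area, 60 to 95 mm before the lap edge; origin at about the middle of its underside
- chip2: loose broken-off black plastic chip (12 g), about 20 x 17 x 10 mm, lying on the board's open area, 60 to 95 mm before the lap edge; origin at about the middle of its underside
- chip3: loose broken-off black plastic chip (12 g), about 20 x 17 x 10 mm, lying on the board's open area, 60 to 95 mm before the lap edge; origin at about the middle of its underside
- petri_dish: closed petri dish, 56 mm across, 15 mm high, a bystander to be left where it stands; origin at the middle of its underside
- bottle_small: small bottle, 44 mm across, 88 mm high, a bystander to be left where it stands; origin at the middle of its underside
- beaker: plastic beaker, 75 mm across, 93 mm high, a bystander to be left where it stands; origin at the middle of its underside
- timer: bench timer, 68 x 62 x 19 mm, a bystander to be left where it stands; origin at the middle of its underside
- petri_dish_far: second closed petri dish, 56 mm across, 15 mm high, a bystander to be left where it stands; origin at the middle of its underside
- bottle_big: bottle, 50 mm across, 115 mm high, a bystander to be left where it stands; origin at the middle of its underside

How it is judged:
By the outcome, as a careful person would: the job done as asked, in the order asked, and still so for the second after the job is handed in, while the arm keeps its last pose, push and grip.
It also fails if it takes over 58 s, if anything falls off the work surface, if the arm or the gripper's body presses on something with over 40 N, if the wrist force passes 120 N, or if a joint passes its speed limit or range.

### The arm

A 6-joint arm with a two-finger parallel gripper is mounted at the origin on a cart in front of the work surface, level with it; the furniture and walls round the work are solid. World frame = base frame: x ahead of the robot, y to its left, z up, the work surface at z = 0. Lengths are in m, angles in degrees, forces in N, time in s.
With the tool pointing down it reaches from about 0.4 to 0.825 m from the base axis. Payload 7 kg.
Tool frame: the origin (TCP) lies midway between the tips of the shut fingers; the grasp point (between the pads) lies 19 mm behind it; z points along the fingers, y is the direction in which the jaws open and shut (so a half turn about z gives the same grasp; the last joint's range is limited). The gripper opens to 88 mm and grips with 3 to 60 N. Pads are 19 mm wide; open, the fingers measure 130 mm over their backs; the gripper's body (78 mm by 193 mm) begins 47 mm behind the grasp point.
Start: joints at [93.57, 20.546, 0.682, 0, -70.136, -16.507], TCP at [0.151, 0.658, 0.227] pointing down, gripper open.
Joint ranges: [-176.03, 176.03], [-82.01, 121.73], [-58.28, 71.71], [-173.87, 95.51], [-174.79, -0.11], [-173.66, 173.66]. Speed limits (degrees/s): [136.94, 136.94, 172.46, 180, 180, 180].

### API

Orientations are given as a 3x3 rotation matrix whose columns are the frame's x, y, z axes.
In Python, from rig import robot gives the robot as it stands. Calls block until the motion is done:
- robot.goto(position, orientation): joint-space move of the TCP to a pose.
- robot.servo_line(position, ori=None, speed=0.15): straight line of the TCP; ori=None keeps the orientation; speed is the mean speed in m/s.
- robot.movej(angles): joint-space move.
- robot.move_gripper(opening): opening from 0.0 (shut) to 1.0 (fully open); the grip force is fixed at half the most; returns when the fingers have stopped.
- robot.dwell(seconds).
- robot.ik(position, orientation): joint angles nearest the present ones, or None.
- robot.grab_frame(name): name is "scene" or "top"; returns (picture, depth): 400x640x3 uint8, red, green, blue; 400x640 float32, m along the optical axis (not along the pixel's ray), 0 where there is no reading.
- robot.camera_info(name): a dict with "vfov" (degrees; the focal length in pixels is half the picture's height over the tangent of half this angle, whatever the lens; pixels are square), "cx", "cy" (the principal point, pixels), "view" (4x4, takes a point from world to camera coordinates). Camera axes: x right, y down, z forward; pixel columns grow to the right and rows downward; lengths in m; the calibration is good to about 2 mm. A picture is of the moment at which its call begins. camera_info takes no time and is no camera call.
A pose or a line that the arm cannot do raises robot.Unreachable and nothing moves.
- robot.job_done(): hands the job in, once; it reports no verdict.
Readings, each from a call of its own:
- robot.read_t(): time.
- robot.read_qpos(): joint angles.
- robot.read_qvel(): joint speeds.
- robot.read_effort(): joint torques, N m.
- robot.read_position(): TCP position.
- robot.read_tcp_rot(): TCP orientation.
- robot.read_force(): force on the tool from outside, world axes, zero at the start.
- robot.read_ft_torque(): the same for the moment, N m.
- robot.read_grip_width(): opening from 0.0 (shut) to 1.0 (fully open).
Only numpy, scipy, OpenCV 4.12 (cv2) and the standard library are available. Lean on these libraries where they do the work, as an engineer would, in place of code of your own. Each camera call takes 0.05 s, during which the arm holds its last target. There are 200 camera calls.

## Working session

There is one attempt and no reset: what is moved stays moved. The work goes in short steps, each a Python script; the robot and the scene stay as the last script left them, time stands still between calls to the robot, and variables do not carry over. Pictures are saved under pics/ and viewed, about 8 in all and at most 12, crops included, and the job is handed in when it is done.

```bash
ls; mkdir -p pics
cat > h.py <<'E'
import numpy as np, cv2
from rig import robot
def snap(n):
    im,d=robot.grab_frame(n); np.savez('%s.npz'%n,im=im,d=d); return im,d
def cam(n):
    c=robot.camera_info(n); f=200/np.tan(np.radians(c['vfov'])/2); return f,c['cx'],c['cy'],np.array(c['view'])
def world(n,d):
    f,cx,cy,V=cam(n); v,u=np.mgrid[0:400,0:640]
    P=np.stack([(u-cx)/f*d,(v-cy)/f*d,d],-1); R=V[:3,:3];t=V[:3,3]
    return (P-t)@R   # R^T (P-t)
def proj(n,p):
    f,cx,cy,V=cam(n); q=np.atleast_2d(p)@V[:3,:3].T+V[:3,3]
    return np.c_[f*q[:,0]/q[:,2]+cx,f*q[:,1]/q[:,2]+cy]
def down(yaw):
    # tool z down, tool y (jaw) at angle yaw from world y
    c,s=np.cos(yaw),np.sin(yaw); y=np.array([-s,c,0]);z=np.array([0,0,-1.]);x=np.cross(y,z)
    return np.stack([x,y,z],1)
E
python3 - <<'E'
from h import *
for n in('top','scene'):
    im,d=snap(n); cv2.imwrite(f'pics/{n}0.png',im[...,::-1]); print(n,robot.camera_info(n))
print(robot.read_tcp_rot(),robot.read_t())
E
```

```text
pics
top {'vfov': 49.15207153833913, 'cx': 316.4781647606489, 'cy': 199.83162703424784, 'view': array([[ 0.08416874, -0.9964349 , -0.00575472,  0.16107249],
       [-0.97400058, -0.08105195, -0.21155014,  0.5963039 ],
       [ 0.21032951,  0.02341101, -0.9773502 ,  1.25978158],
       [ 0.        ,  0.        ,  0.        ,  1.        ]])}
scene {'vfov': 45.37389012353103, 'cx': 320.0502340937574, 'cy': 197.9477557640565, 'view': array([[ 7.20620741e-01, -6.93329458e-01, -9.77963200e-05,
        -2.88450377e-01],
       [-5.39335566e-01, -5.60476593e-01, -6.28476839e-01,
         4.54217625e-01],
       [ 4.35686693e-01,  4.52946190e-01, -7.77828293e-01,
         1.05946661e+00],
       [ 0.00000000e+00,  0.00000000e+00,  0.00000000e+00,
         1.00000000e+00]])}
[[ 9.74581303e-01 -2.24034003e-01 -2.22108151e-04]
 [-2.24034092e-01 -9.74580293e-01 -1.40662013e-03]
 [ 9.86685106e-05  1.42062547e-03 -9.99998986e-01]] 0.1
```

View pics/top0.png

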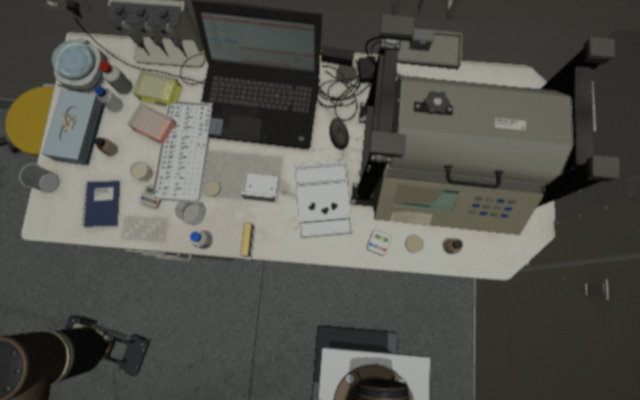

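View pics/scene0.png

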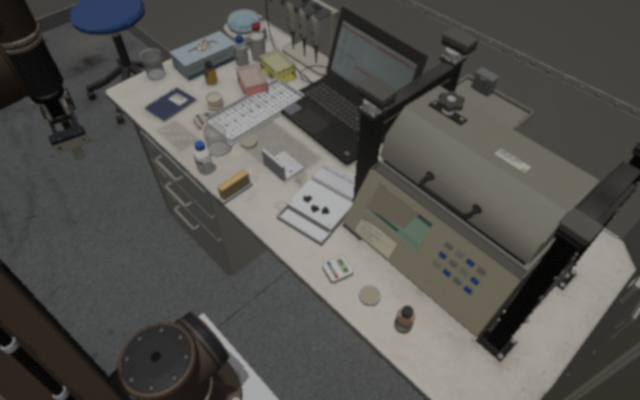

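The top view shows the scraper at about (246,239), the strip at (262,187), the board at (323,200) with three chips near (323,208), and bystanders around them. I'll enlarge this area.

Run:
```python
from h import *
z=np.load('top.npz'); im,d=z['im'],z['d']
c=cv2.resize(im[155:265,180:365],None,fx=4.3,fy=4.3,interpolation=cv2.INTER_CUBIC)
c=np.clip(c.astype(float)*1.2,0,255).astype('uint8')
for u in range(180,365,20): cv2.putText(c,str(u),(int((u-180)*4.3),10),0,.35,(255,0,0),1); cv2.line(c,(int((u-180)*4.3),12),(int((u-180)*4.3),18),(255,0,0),1)
for v in range(160,265,20): cv2.putText(c,str(v),(0,int((v-155)*4.3)),0,.35,(255,0,0),1)
cv2.imwrite('pics/topc.png',c[...,::-1])
W=world('top',d); np.set_printoptions(precision=3,suppress=True)
for u,v in [(246,239),(246,232),(262,187),(262,180),(320,220),(325,175),(325,230),(323,208),(280,225),(190,212)]: print(u,v,W[v,u])
# height map of area
h=np.clip(W[155:265,180:365,2]*2500,0,255).astype('uint8'); h=cv2.applyColorMap(cv2.resize(h,None,fx=4.3,fy=4.3,interpolation=0),cv2.COLORMAP_JET)
cv2.imwrite('pics/toph.png',h)
```

```text
246 239 [0.445 0.41  0.059]
246 232 [0.466 0.413 0.059]
262 187 [0.621 0.388 0.006]
262 180 [0.644 0.391 0.002]
320 220 [0.527 0.195 0.024]
325 175 [0.667 0.191 0.039]
325 230 [ 0.501  0.177 -0.001]
323 208 [0.561 0.189 0.045]
280 225 [0.504 0.319 0.002]
190 212 [0.522 0.606 0.003]
```

View pics/topc.png

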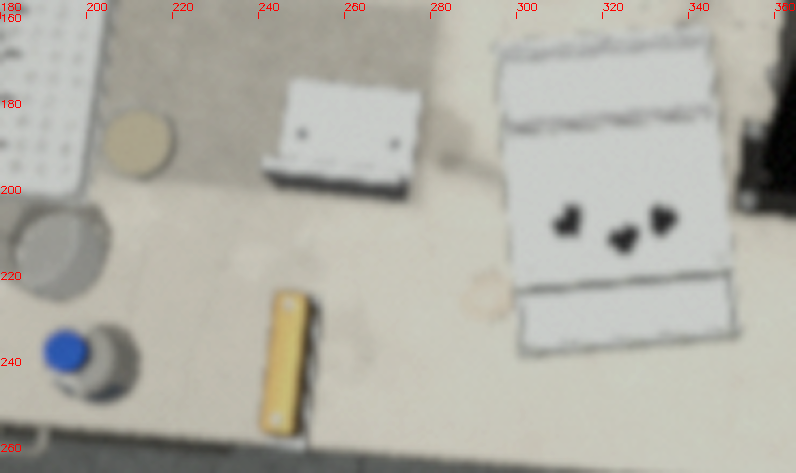

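View pics/toph.png

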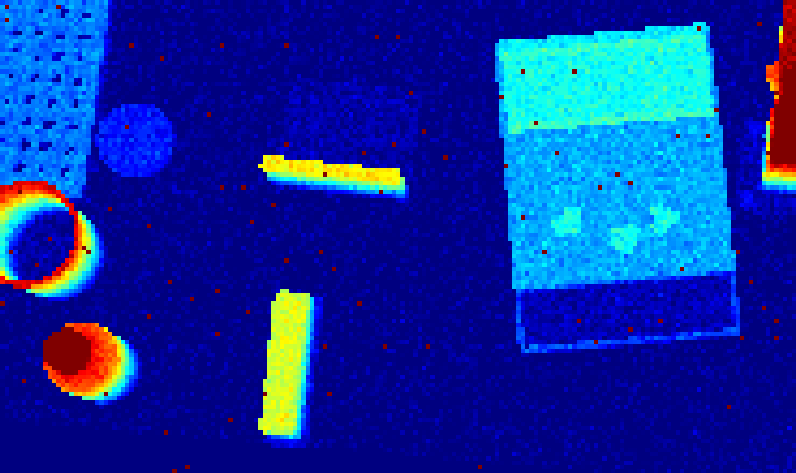

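Both views agree: the scraper is a yellow bar at (246,239) lying along world x, the strip's upstand is at u 242–275, v≈195 with its flange up to v≈175, the lap edge is at v≈183, the gutter spans v 222–237 and the chips are at (311,207), (323,211) and (332,206). Next I fit the poses from depth.

```bash
cat > meas.py <<'E'
from h import *
np.set_printoptions(precision=4,suppress=True)
def rect(W,m):
    p=W[m][:,:2]; (c,s,a)=cv2.minAreaRect((p*1000).astype(np.float32)); return np.array(c)/1000,s,a,len(p),np.median(W[m][:,2])
def box(u0,u1,v0,v1):
    m=np.zeros((400,640),bool); m[v0:v1,u0:u1]=1; return m
def big(m):
    n,l,s,_=cv2.connectedComponentsWithStats(m.astype('uint8')); return l==1+np.argmax(s[1:,4])
E
python3 - <<'E'
from meas import *
fr=[]
for i in range(6):
    im,d=robot.grab_frame('top'); fr.append(np.where(d>0,d,np.nan))
d=np.nanmedian(fr,0); W=world('top',d); np.savez('med.npz',im=im,d=d); Z=W[...,2]
print('scraper',rect(W,big(box(230,262,215,262)&(Z>.045)&(Z<.07))))
print('upst',rect(W,big(box(236,280,180,205)&(Z>.052)&(Z<.075))))
m=big(box(290,355,155,230)&(Z>.024)&(Z<.06)); b=rect(W,m); print('board',b)
print('plate',rect(W,big(box(290,355,155,195)&(Z>.0365)&(Z<.05))))
g=im.sum(2); m=box(300,345,200,217)&(g<200)
n,l,s,c=cv2.connectedComponentsWithStats(m.astype('uint8'))
for i in range(1,n):
    if s[i,4]>5: p=W[l==i]; print('chip',c[i],s[i,4],np.nanmedian(p,0),np.ptp(p[:,:2],0))
# strip flange by brightness
m=big(box(236,285,172,200)&(g>1.08*np.median(g[176:190,268:275])*0.9)); print('strip mask',rect(W,m),g[180:186,262],g[180,285])
for nm,bx,t in [('bottleL',box(186,215,225,250),.06),('beaker',box(180,210,198,226),.06)]:
    p=W[bx&(Z>t)]; print(nm,p.min(0),p.max(0))
E
```

```text
scraper (array([0.4468, 0.4121]), (99.25215911865234, 24.51703453063965), 0.5993896722793579, 286, np.float64(0.05955592754248086))
upst (array([0.5842, 0.3941]), (99.76720428466797, 10.502094268798828), 88.38214111328125, 129, np.float64(0.06429521918846469))
board (array([0.6193, 0.1964]), (183.18458557128906, 159.72036743164062), 9.941314697265625, 2963, np.float64(0.0311812203381531))
plate (array([0.674 , 0.2059]), (71.54134368896484, 149.99771118164062), 9.769944190979004, 998, np.float64(0.04035753637074729))
chip [311.8667 206.4   ] 15 [0.5625 0.223  0.0406] [0.0132 0.0094]
chip [333.2667 205.6667] 15 [0.5717 0.1584 0.0398] [0.0125 0.0097]
chip [324.7857 210.2857] 14 [0.5561 0.1823 0.0404] [0.0107 0.012 ]
strip mask (array([0.6215, 0.3932]), (92.3910903930664, 75.71994018554688), 88.36392211914062, 478, np.float64(0.00423752174998061)) [505 504 503 503 506 503] 458
bottleL [0.4114 0.5238 0.0607] [0.4592 0.5705 0.1182]
beaker [0.4788 0.558  0.0605] [0.5498 0.6205 0.0951]
```

```bash
cat >> h.py <<'E'
BO=np.array([.6461,.2011,0]); BY=np.radians(9.85)
def B(x,y,z): # board frame (z from bench) -> world
    c,s=np.cos(BY),np.sin(BY); return BO+np.array([c*x-s*y,s*x+c*y,z])
SC=np.array([.4468,.4121,0]); SY=np.radians(.6)
ST=np.array([.5842,.3941,0]); STY=np.radians(-1.6)
E
python3 - <<'E'
from h import *
np.set_printoptions(precision=1,suppress=True)
for k in (0,180):
  print(k,'scr',robot.ik(SC+[0,0,.026],down(SY+np.radians(k))))
for k in (90,-90):
  for x in (-.035,-.121): print(k,'sweep',robot.ik(B(x,.003,.0565),down(BY+np.radians(k))))
for k in (90,-90): print(k,'strip',robot.ik(ST+[0,0,.031],down(STY+np.radians(k))),robot.ik(B(-.05,0,.061),down(BY+np.radians(k))))
E
```

```text
0 scr [  61.1   25.5  -21.2    0.   -43.2 -150.5]
180 scr [ 61.1  25.5 -21.2   0.  -43.2  29.5]
90 sweep [ 35.3  26.  -15.1   0.  -48.9 -25.5]
90 sweep [ 39.3  19.4 -26.3   0.  -44.3 -29.5]
-90 sweep [ 35.3  26.  -15.1   0.  -48.9 154.5]
-90 sweep [ 39.3  19.4 -26.3   0.  -44.3 150.5]
90 strip [ 49.8  32.4  -7.5   0.  -50.1 -51.4] [ 35.7  24.5 -17.    0.  -48.5 -25.8]
-90 strip [ 49.8  32.4  -7.5   0.  -50.1 128.6] [ 35.7  24.5 -17.    0.  -48.5 154.2]
```

Run:
```python
from h import *
np.set_printoptions(precision=4,suppress=True)
R=down(SY+np.pi)
robot.goto(SC+[0,0,.13],R); print(robot.read_t(),robot.read_force())
robot.servo_line(SC+[0,0,.026],speed=.12); print(robot.read_t(),robot.read_position(),robot.read_force())
robot.move_gripper(0.0); print(robot.read_t(),robot.read_grip_width(),robot.read_force())
robot.servo_line(SC+[0,0,.15],speed=.15); print(robot.read_t(),robot.read_position(),robot.read_force(),robot.read_grip_width())
```

```text
1.875 [-0.2687  0.431  -0.7086]
2.8917 [0.4471 0.4127 0.0267] [ 0.5458 -0.0573 -0.5873]
3.9083 0.2725822693721473 [ 0.0368  0.2452 -1.085 ]
4.8833 [0.4463 0.4115 0.1489] [-0.1298  0.3838 -1.7328] 0.2708605825238254
```

Run:
```python
from h import *
np.set_printoptions(precision=4,suppress=True)
R=down(BY+np.pi/2)
robot.goto(B(-.036,.003,.12),R); f0=robot.read_force(); print(robot.read_t(),f0)
robot.servo_line(B(-.036,.003,.060),speed=.1)
z=.060
while z>.054:
    z-=.001; robot.servo_line(B(-.036,.003,z),speed=.03); f=robot.read_force()-f0
    if f[2]>2: break
print(robot.read_t(),z,robot.read_position(),f)
im,d=snap('top'); c=cv2.resize(im[155:265,250:400],None,fx=4,fy=4,interpolation=cv2.INTER_CUBIC); cv2.imwrite('pics/s1.png',c[...,::-1])
```

```text
5.9333 [-0.025   0.6591 -0.6474]
7.9333 0.05499999999999999 [0.6102 0.1979 0.0559] [-3.5004 -0.4059  7.2301]
```

View pics/s1.png

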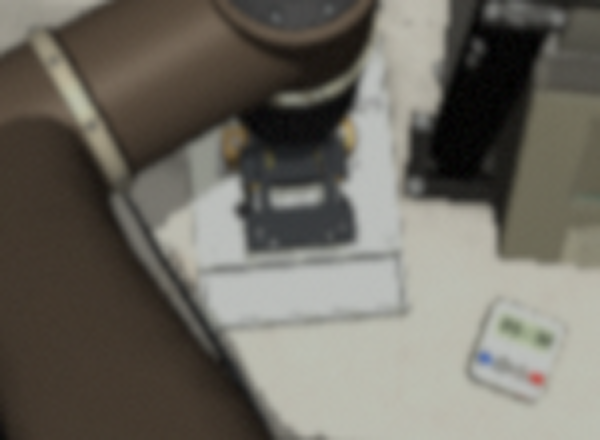

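Run:
```python
from h import *
np.set_printoptions(precision=3,suppress=True)
for x,s in ((-.07,.04),(-.1,.05),(-.123,.04)):
    robot.servo_line(B(x,.003,.0556),speed=s); print(robot.read_t(),robot.read_position(),robot.read_force())
robot.dwell(.2)
robot.servo_line(B(-.118,.003,.12),speed=.12)
p=SC+[.008,-.003,.13]
robot.goto(p,down(SY+np.pi)); print(robot.read_t(),robot.read_force())
im,d=snap('top'); np.savez('after.npz',im=im,d=d); c=cv2.resize(im[155:265,230:380],None,fx=5,fy=5,interpolation=cv2.INTER_CUBIC); cv2.imwrite('pics/s2.png',c[...,::-1])
```

```text
8.9833 [0.576 0.192 0.056] [-1.449  0.111  9.526]
9.7333 [0.547 0.187 0.056] [0.903 1.443 8.668]
10.4583 [0.524 0.183 0.056] [0.085 0.987 8.986]
12.325 [ 0.35  -0.481 -2.025]
```

View pics/s2.png

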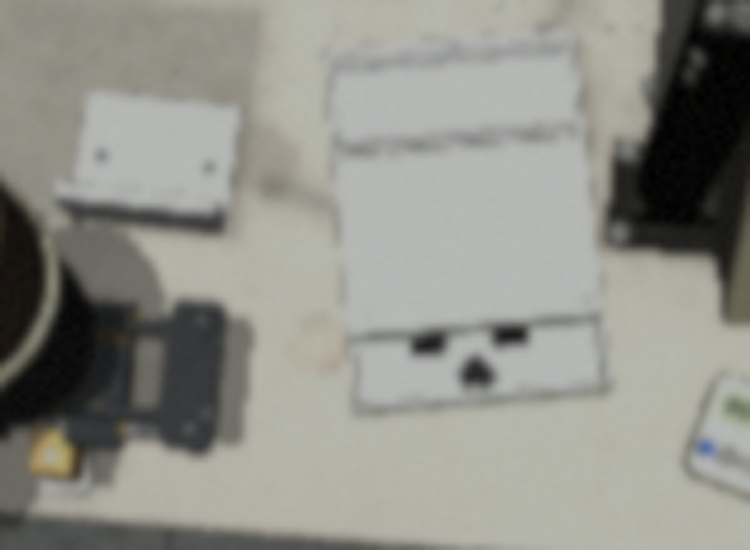

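Chips are all in the gutter at (428,345), (510,335) and (477,375) in the crop. Two are close against the board edge, so I check their heights, then set the scraper down.

Run:
```python
from meas import *
z=np.load('after.npz'); W=world('top',z['d'])
c,s=np.cos(BY),np.sin(BY)
for u,v in ((316,224),(332,222),(325,230)):
  for vv in range(v-2,v+2):
    p=W[vv,u]-BO; print(u,vv,np.array([c*p[0]+s*p[1],-s*p[0]+c*p[1],p[2]])*1000)
p=SC+[.008,-.003,0]
robot.servo_line(p+[0,0,.03],speed=.12); zz=.03; f0=-1.9
while zz>.0235:
    zz-=.001; robot.servo_line(p+[0,0,zz],speed=.03); f=robot.read_force()
    if f[2]-f0>2: break
print(robot.read_t(),zz,robot.read_position(),f)
robot.move_gripper(1.0)
robot.servo_line(p+[0,0,.13],speed=.15); print(robot.read_t())
```

```text
316 222 [-124.6809   27.3888   29.7675]
316 223 [-126.9942   27.6248   24.9105]
316 224 [-130.2984   27.9059   26.1508]
316 225 [-131.778    28.1063   15.8226]
332 220 [-121.5922  -22.5311   22.2669]
332 221 [-126.0661  -21.8626   30.5789]
332 222 [-128.2255  -21.826    24.7454]
332 223 [-130.086   -21.8772   16.8713]
325 228 [-143.723     1.1806   16.6663]
325 229 [-146.3728    1.3824   13.5179]
325 230 [-149.7686    1.7212   15.4871]
325 231 [-151.2595    1.7058    4.0507]
14.6083 0.024999999999999994 [0.4549 0.4092 0.026 ] [-2.6229 -1.29    6.6611]
16.6083
```

Run:
```python
from h import *
np.set_printoptions(precision=4,suppress=True)
R=down(STY+np.pi/2)
robot.goto(ST+[0,0,.13],R); f0=robot.read_force(); print(robot.read_t(),f0)
robot.servo_line(ST+[0,0,.031],speed=.12)
robot.move_gripper(0.0); print(robot.read_t(),robot.read_grip_width(),robot.read_position(),robot.read_force())
p0=robot.read_position(); 
robot.servo_line(ST+[0,0,.10],speed=.12); print(robot.read_t(),robot.read_grip_width(),robot.read_force()-f0)
robot.goto(B(-.102,0,.095),down(BY+np.pi/2)); print(robot.read_t(),robot.read_position(),robot.read_force()-f0,robot.read_ft_torque())
im,d=snap('scene');c=cv2.resize(im[130:260,180:370],None,fx=4,fy=4,interpolation=cv2.INTER_CUBIC); cv2.imwrite('pics/s3.png',c[...,::-1])
```

```text
17.8917 [-0.1418  0.23    0.3493]
20.0583 0.11635885464716357 [0.5841 0.3941 0.031 ] [ 0.2389  0.2175 -0.0679]
20.7833 0.11227765173769638 [-0.0707 -0.0132 -2.3819]
21.65 [0.5458 0.1834 0.0948] [ 0.1437  0.8289 -2.4589] [ 0.1107 -0.1003  0.0397]
```

View pics/s3.png

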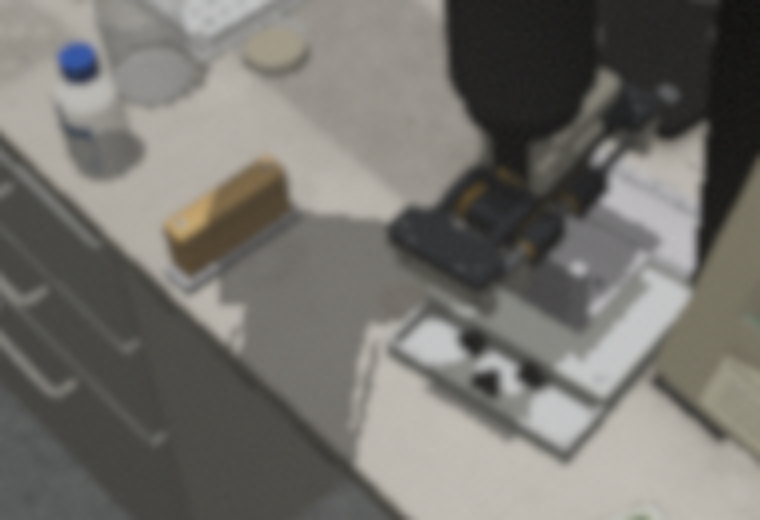

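The scraper is standing on the bench at (230,215), the chips are in the gutter at (475,340), (490,380) and (530,375), and the strip is in the gripper above the board. Now I lower the strip until it touches.

Run:
```python
from h import *
np.set_printoptions(precision=4,suppress=True)
f0=np.array([-.14,.23,.35-2.4])
robot.servo_line(B(-.102,0,.066),speed=.08); z=.066
while z>.056:
    z-=.0007; robot.servo_line(B(-.102,0,z),speed=.02); f=robot.read_force()-f0
    if f[2]>5: break
print(robot.read_t(),z,robot.read_position(),f,robot.read_ft_torque())
im,d=snap('scene');c=cv2.resize(im[150:250,260,None] if 0 else im[150:250,260:390],None,fx=6,fy=6,interpolation=cv2.INTER_CUBIC); cv2.imwrite('pics/s4.png',c[...,::-1])
im,d=snap('top');c=cv2.resize(im[155:245,270:380],None,fx=6,fy=6,interpolation=cv2.INTER_CUBIC); cv2.imwrite('pics/t4.png',c[...,::-1])
```

```text
24.2083 0.06039999999999998 [0.5457 0.1837 0.0609] [-2.6733 -0.7706  6.3236] [-0.0841  0.9205 -0.0072]
```

View pics/s4.png

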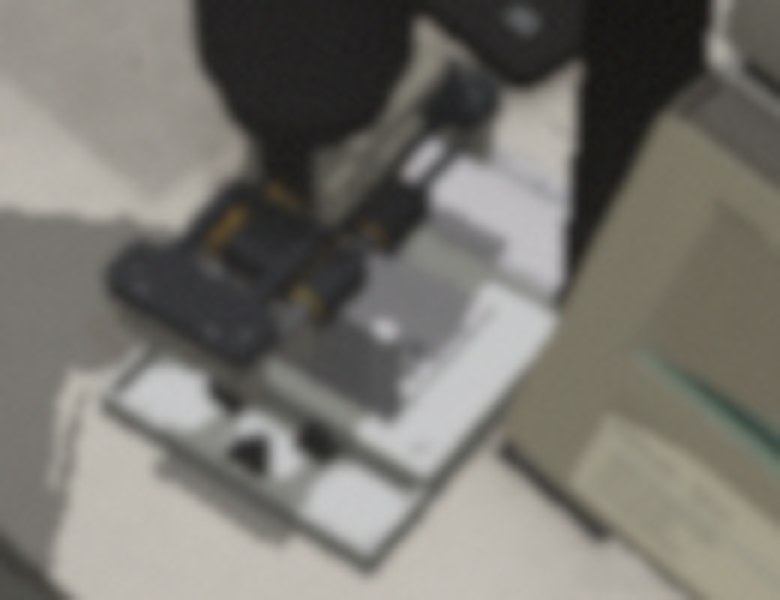

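View pics/t4.png

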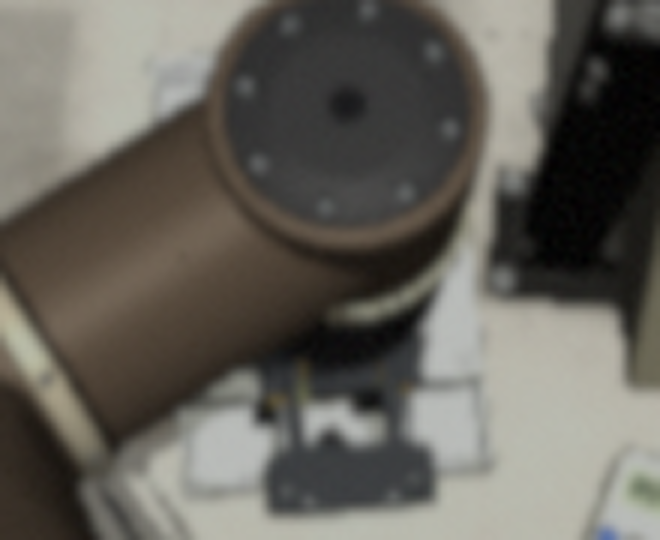

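The strip lies on the board squarely, with its front edge before the lip and its flange seen at about (430,330) in the scene crop. I check its pitch from the scene depth before sliding.

```bash
cat >> meas.py <<'E'
def bf(P):
    c,s=np.cos(BY),np.sin(BY); q=P-BO; return np.stack([c*q[...,0]+s*q[...,1],-s*q[...,0]+c*q[...,1],q[...,2]],-1)*1000
def tilt(x0,x1,n=5):
    fr=[]
    for i in range(n):
        im,d=robot.grab_frame('scene'); fr.append(np.where(d>0,d,np.nan))
    np.savez('sm.npz',d=np.nanmedian(fr,0),im=im)
    Q=bf(world('scene',np.nanmedian(fr,0))).reshape(-1,3)
    for nm,xa,xb,ya,yb,za,zb in (('flange',x0,x1,-46,46,24,46),('boardR',-110,-20,-77,-57,22,42),('plate',4,60,-70,70,36,55),('upst',x0-40,x0+5,-60,60,85,102)):
        q=Q[(Q[:,0]>xa)&(Q[:,0]<xb)&(Q[:,1]>ya)&(Q[:,1]<yb)&(Q[:,2]>za)&(Q[:,2]<zb)]
        if len(q)<8: print(nm,len(q)); continue
        A=np.c_[q[:,:2]-q[:,:2].mean(0),np.ones(len(q))]; s=np.linalg.lstsq(A,q[:,2],rcond=None)[0]
        print(nm,len(q),'ctr',q[:,:2].mean(0),'span',np.ptp(q[:,:2],0),'z',s[2],'slope x,y deg',np.degrees(s[:2]),'rms',(q[:,2]-A@s).std())
E
python3 - <<'E'
from meas import *
tilt(-80,-28)
E
```

```text
flange 206 ctr [-47.6266 -20.5482] span [50.4456 64.4749] z 35.138809253244965 slope x,y deg [ 0.5245 -0.0893] rms 1.0470345316603706
boardR 178 ctr [-66.0525 -67.0029] span [87.4723 19.8042] z 31.223354468444615 slope x,y deg [-0.2129 -0.1794] rms 1.187987110405652
plate 326 ctr [ 27.7272 -18.4459] span [ 55.9111 100.718 ] z 41.26314681778179 slope x,y deg [ 0.3542 -0.3059] rms 1.4261748779922898
upst 53 ctr [-105.0741  -33.7735] span [21.4981 38.638 ] z 93.2952081521643 slope x,y deg [31.011   1.2767] rms 3.3235112017894948
```

Run:
```python
from meas import *
f0=np.array([-.14,.23,-2.05]); z=.0604
for x in np.linspace(-.096,-.050,9):
    robot.servo_line(B(x,0,z),speed=.03); f=robot.read_force()-f0
    print(round(x,4),round(z,4),f,bf(robot.read_position()))
    if np.hypot(f[0],f[1])>12: print('STOP');break
    if f[2]<4: z-=.0002
    if f[2]>8: z+=.0002
print(robot.read_t()); tilt(-35,-14)
```

```text
-0.096 0.0604 [-2.265  -0.9892  6.3489] [-95.4971   0.0232  60.8914]
-0.0902 0.0604 [-2.137  -1.3789  7.5024] [-89.9124  -0.0479  60.8807]
-0.0845 0.0604 [-1.5973 -1.3588  7.8741] [-84.1474  -0.043   60.9015]
-0.0788 0.0604 [-1.6348 -1.539   7.6925] [-78.3913  -0.0345  60.8986]
-0.073 0.0604 [-2.2062 -0.941   7.8113] [-72.6474  -0.0417  60.9087]
-0.0672 0.0604 [-1.2242 -1.1959  8.6749] [-66.8767  -0.0286  60.9282]
-0.0615 0.0606 [-0.6602 -0.6598  6.223 ] [-61.0134   0.0124  60.9076]
-0.0558 0.0606 [-1.6365 -1.0975  7.1338] [-55.476   -0.0343  60.9175]
-0.05 0.0606 [-1.6955 -1.6328  7.4905] [-49.727   -0.0032  60.8911]
27.6417
flange 23 ctr [-22.7604 -39.1977] span [18.836 14.913] z 35.12574041349585 slope x,y deg [ 1.8165 -2.2374] rms 1.280574237252354
boardR 185 ctr [-65.0386 -67.2631] span [89.4807 19.7973] z 31.043857335693485 slope x,y deg [-0.2641  2.1909] rms 1.2322954202202092
plate 288 ctr [ 27.6741 -23.1115] span [55.073  82.7878] z 41.09641142567466 slope x,y deg [ 0.6043 -0.2361] rms 1.414202640211721
upst 58 ctr [-54.4601 -30.4112] span [27.0539 42.7019] z 92.81337824345302 slope x,y deg [13.4806  1.8892] rms 3.1520365318822745
```

The plate height hasn't changed and there was no jam. Now I press to about 10 N and look.

Run:
```python
from meas import *
f0=np.array([-.14,.23,-2.05]); z=.0606
for i in range(12):
    f=np.mean([robot.read_force()-f0 for _ in range(3)],0)
    e=10-f[2]
    if abs(e)<.7 and i: break
    z-=np.clip(e*.00005,-.0003,.0003); robot.servo_line(B(-.05,0,z),speed=.01); robot.dwell(.25)
robot.dwell(.6); print(robot.read_t(),i,z,f,robot.read_force()-f0,bf(robot.read_position()),robot.read_grip_width(),robot.read_ft_torque())
tilt(-35,-14)
im=np.load('sm.npz')['im']
c=cv2.resize(im[150:250,270:380],None,fx=6,fy=6,interpolation=cv2.INTER_CUBIC)
for q in ((0,-50,34),(0,50,34),(0,75,37),(0,-75,37),(-45,-50,34),(-55,-50,95),(-45,-50,95),(0,0,37)):
    p=proj('scene',B(*(np.array(q)/1000)))[0]; cv2.circle(c,(int((p[0]-270+.5)*6),int((p[1]-150+.5)*6)),3,(255,0,0),1)
cv2.imwrite('pics/s5.png',c[...,::-1])
```

```text
30.4917 4 0.06030597465836446 [-1.565  -0.8253  9.7683] [-2.9364 -0.9874 10.3388] [-49.7381  -0.0356  60.8885] 0.11093889738300602 [-0.3061  0.9216 -0.0006]
flange 25 ctr [-21.5796 -38.5638] span [18.4829 15.7958] z 34.42718061407949 slope x,y deg [3.8978 4.6647] rms 0.8132596109931283
boardR 181 ctr [-65.2841 -67.3605] span [88.6698 19.5894] z 31.111470272352953 slope x,y deg [-0.3259  0.5663] rms 1.3140234712265326
plate 287 ctr [ 27.6507 -23.0968] span [55.4692 80.991 ] z 41.23494729428097 slope x,y deg [ 0.8922 -0.1354] rms 1.438014619955794
upst 62 ctr [-54.7854 -30.6562] span [28.5817 44.4724] z 92.74096399145137 slope x,y deg [11.8535 -0.0253] rms 4.067131935156922
```

View pics/s5.png

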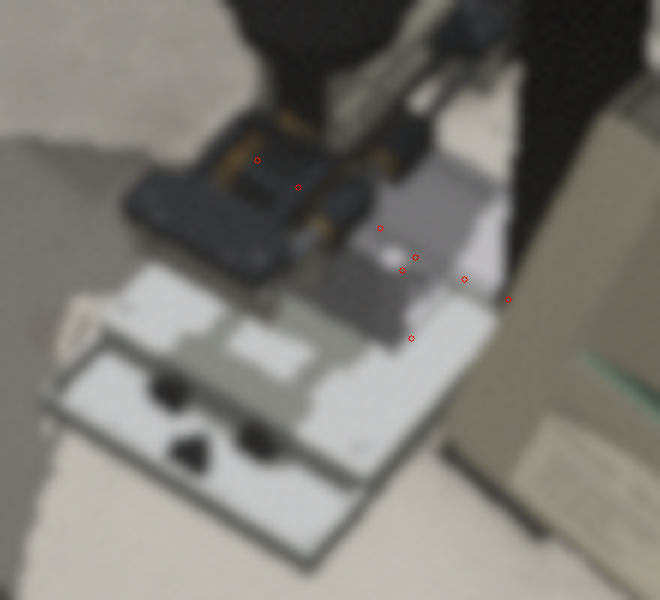

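Run:
```python
from meas import *
print(robot.read_t(),robot.read_force()-np.array([-.14,.23,-2.05])); robot.job_done()
```

```text
30.7417 [-2.0073 -1.0399 10.3265]
the job is handed in; nothing more can be done
```

I finished the job in the order asked and handed it in at 30.7 s.

- **Chips:** I swept all three into the gutter with the scraper's shoe. The fingertips stayed about 26 mm above the board, above the 10 mm chips. Two of the chips rest on edge against the board's front face, about 25 mm high, but inside the gutter.
- **Scraper:** It stands on the bench within 1 cm of where it started. Its length was along world x when found, not along y as the description says, so I went by the images.
- **Strip:** It is still gripped by the upstand. By the arm's position, the front edge is 30 mm under the lap plate and square to it; the arm's overhang means I could not see that edge directly. The sideways forces while sliding stayed under 3 N.
- **Plate and press:** The plate's measured height was 41.2 mm before and after, so it was not lifted. The final downward push was 10.3 N.

**Less certain:** there was a steady moment of about 0.9 N m about the y axis while pressing. I put it down to the sensor's lever arm and did not confirm that. The depth check before sliding put the flange within about 0.5° of flat; afterwards too little of it was visible for a reliable slope. The other things on the bench were not approached, but I did not measure them again.

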